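# Close the polishing motor's control box

### The job

The motor control box on the jeweller's bench stands open and its metal cover plate has been pushed partly under the low wooden shelf. Draw the cover out until the whole plate is clear in front of the shelf and let it go, lying flat on the bench; then take it up afresh and lower it gently onto the two pins of the box, bar upwards, so that it sits fully down in the recess, flush with the rim. Leave the soldering brick, torch, jar and tweezers where they are.

Things in the scene. Friction and masses are not known exactly. Their poses are not given: they have to be found in the camera images.
- cover: Loose bare aluminium plate, 150 (x) x 56 (y) x 8 mm, 200 g. Origin: centre of its underside; z up, out of the side with the bar. Through holes, 10 mm diameter, at x = -63 and +63 mm, y = 0. Fits either way round. At the start it lies on the bench, bar up, its -x end sticking out 60 to 66 mm before the shelf's front edge, the bar hidden under the shelf.
- cover_bar (a point): Middle of the top of the cover's grip bar, 34 mm above the cover's underside, over its centre. The bar is 12 mm thick (cover's x), 44 mm long (cover's y) and rises 26 mm from the plate's upper face.
- cover_end (a point): Point on the cover's underside, 58 mm from its centre towards its -x end (17 mm from the end's edge), where the sticking-out end can be pinched across its 56 mm width.
- control_box: Fixed grey metal box, 190 (x) x 96 (y) x 58 mm tall, open on top. Origin: centre of its underside on the bench. In its top is a recess 156 (x) x 62 (y) x 8 mm deep, whose ledge, 50 mm above the bench, carries the cover. In the middle of the recess is a deeper cavity, 100 x 44 mm, with white terminals.
- seat (a point): Centre of the control box's ledge plane, 50 mm above the bench, midway between the pins; axes as the box, z up. The seated cover's origin lies here. Two upright steel pins, 7 mm diameter, stand on the ledge at x = -63 and +63 mm, y = 0; they rise 16 mm above it, the top 5 mm tapering to 3 mm diameter.
- shelf: Fixed low wooden tool shelf, 140 (x) x 204 (y) mm: a 15 mm board on two side cheeks, 38 mm clear height and 180 mm clear width beneath, board top at 53 mm. Origin: at bench level under the middle of its front edge; it reaches from x = 0 to +140 mm and is open towards -x. A tray and three gravers are fixed on top, 70 mm or more behind the front edge, at most 77 mm above the bench.
- brick: Bystander: loose off-white soldering brick, 100 (x) x 70 (y) x 50 mm, origin at the centre of its underside.
- torch: Bystander: loose small hand torch standing upright, black base 48 mm in diameter, 106 mm tall, nozzle reaching 65 mm along its +x; origin at the centre of its underside.
- jar: Bystander: loose small jar with lid, 48 mm in diameter, 50 mm tall, origin at the centre of its underside.
- tweezers: Bystander: loose steel tweezers lying flat along x, about 142 mm long, 19 mm wide and 7 mm high; origin at bench level near their middle.
Not all that is in view belongs to the job. Of the things that look like the cover, take the one that is farthest to the robot's left at the start.

How it is judged:
By the outcome, as a careful person would: the job done as asked, in the order asked, and still so for the second after the job is handed in, with the robot touching nothing.
It also fails if it takes over 58 s, if anything falls off the work surface, if the arm or the gripper's body presses on something with over 40 N, if the wrist force passes 120 N, or if a joint passes its speed limit or range.

### The arm

A 6-joint arm with a two-finger parallel gripper is mounted at the origin on the work surface. World frame = base frame: x ahead of the robot, y to its left, z up, the work surface at z = 0. Lengths are in mm, angles in rad, forces in N, time in s.
With the tool pointing down it reaches from about 400 to 825 mm from the base axis. Payload 7 kg.
Tool frame: the origin (TCP) lies at the very end of the fingers, on their centre line; the grasp point (between the pads) lies 19 mm behind it; z points along the fingers, y is the line along which they close (so a half turn about z gives the same grasp; the last joint's range is limited). The gripper opens to 88 mm and grips with 3 to 60 N. Pads are 19 mm wide; open, the fingers measure 130 mm over their backs; the gripper's body (78 mm by 193 mm) begins 47 mm behind the grasp point.
Start: joints at [-0.905, 0.359, 0.012, 0, -1.224, -0.288], TCP at [248.964, -627.385, 226.561] pointing down, gripper open.
Joint ranges: [-3.07, 3.07], [-1.43, 2.12], [-1.02, 1.25], [-3.03, 1.67], [-3.05, -0], [-3.03, 3.03]. Speed limits (rad/s): [2.39, 2.39, 3.01, 3.14, 3.14, 3.14].

### API

Orientations are given as a unit quaternion [x, y, z, w].
In Python, from plant import bot gives the robot as it stands. Calls block until the motion is done:
- bot.move_ptp(position, orientation): joint-space move of the TCP to a pose.
- bot.line_to(position, velocity=150, ori=None): straight line of the TCP; ori=None keeps the orientation; velocity is the mean speed in mm/s.
- bot.move_joints(angles): joint-space move.
- bot.move_gripper(opening, force=None): finger opening in mm; force is the grip in N (None keeps the last); returns when the fingers have stopped.
- bot.pause(seconds).
- bot.solve_ik(position, orientation): joint angles nearest the present ones, or None.
- bot.read_state(): the state.
- bot.camera(name): name is "scene" or "top"; returns the picture (420x560x3 uint8, red, green, blue); there is no depth.
- bot.get_calibration(name): a dict with "fx", "fy", "cx", "cy" (pixels), "view" (4x4, takes a point from world to camera coordinates). Camera axes: x right, y up, looking along -z (the intrinsics and any distortion apply to the point x, -y, -z); pixel columns grow to the right and rows downward; lengths in mm; the calibration is good to about 2 mm. A picture is of the moment at which its call begins. get_calibration takes no time and is no camera call.
A pose or a line that the arm cannot do raises bot.Unreachable and nothing moves.
- bot.close_job(): hands the job in; it is judged then, once.
The state is a dict: "t": time; "joint_pos": joint angles; "qvel": joint speeds; "tau": joint torques, N m; "tcp_pos": TCP position; "eef_rot": TCP orientation; "contact_force": force on the tool from outside, world axes, zero at the start; "moment": the same for the moment, N m; "width": finger opening in mm; "finger_force": force on a finger pad.
Only numpy, scipy, OpenCV 4.12 (cv2) and the standard library are available. Lean on these libraries where they do the work, as an engineer would, in place of code of your own. Each camera call takes 0.05 s, during which the arm holds its last target. There are 200 camera calls.

## Working session

There is one attempt and no reset: what is moved stays moved. The work goes in short steps, each a Python script; the robot and the scene stay as the last script left them, time stands still between calls to the robot, and variables do not carry over. Pictures are saved under pics/ and viewed, at most 10 in all, crops included, and the job is handed in when it is done.

```bash
ls; mkdir -p pics; python3 - <<'E'
from plant import bot
import cv2
for n in("scene","top"):
    cv2.imwrite(f"pics/{n}0.png",cv2.resize(bot.camera(n)[:,:,::-1],(800,600),interpolation=cv2.INTER_CUBIC))
    print(n,bot.get_calibration(n))
s=bot.read_state();print(s)
E
```

```text
pics
scene {'fx': 452.31881262017276, 'fy': 452.31881262017276, 'cx': 277.4758795783758, 'cy': 205.92209909663595, 'view': array([[ 6.01719744e-01,  7.98627405e-01, -1.12968215e-02,
        -1.77866741e+02],
       [-6.61990780e-01,  5.06585695e-01,  5.52394009e-01,
         3.60186985e+02],
       [ 4.46879802e-01, -3.24907990e-01,  8.33506593e-01,
        -1.58369876e+03],
       [ 0.00000000e+00,  0.00000000e+00,  0.00000000e+00,
         1.00000000e+00]])}
top {'fx': 429.3077750133508, 'fy': 429.3077750133508, 'cx': 281.3807302264414, 'cy': 210.78648830008058, 'view': array([[ 2.63642925e-02, -9.99648739e-01, -2.70600545e-03,
        -1.47472479e+02],
       [ 9.77357296e-01,  2.52076868e-02,  2.10088764e-01,
        -4.80881516e+02],
       [-2.09946756e-01, -8.18357579e-03,  9.77678571e-01,
        -1.56726484e+03],
       [ 0.00000000e+00,  0.00000000e+00,  0.00000000e+00,
         1.00000000e+00]])}
{'t': 0.1, 'joint_pos': array([-9.04879431e-01,  3.59282365e-01,  1.11827837e-02, -3.09298832e-04,
       -1.22409650e+00, -2.88097499e-01]), 'qvel': array([ 0.00131305, -0.0027154 ,  0.00218897,  0.00109995,  0.00040925,
        0.00074279]), 'tau': array([-2.69089411e-03, -5.84163451e+01,  2.93751258e+01,  7.01545089e+00,
        1.02048274e-02, -4.81422228e-05]), 'tcp_pos': array([ 248.8257448 , -627.00972181,  225.75157428]), 'eef_rot': array([-1.87736339e-01,  9.82219199e-01,  6.88511723e-04, -1.92149466e-04]), 'contact_force': array([-0.07222802, -0.00841885,  0.18954081]), 'moment': array([0.04259998, 0.04095144, 0.03413387]), 'finger_force': 0.0, 'width': 87.2453211673325}
```

View pics/top0.png

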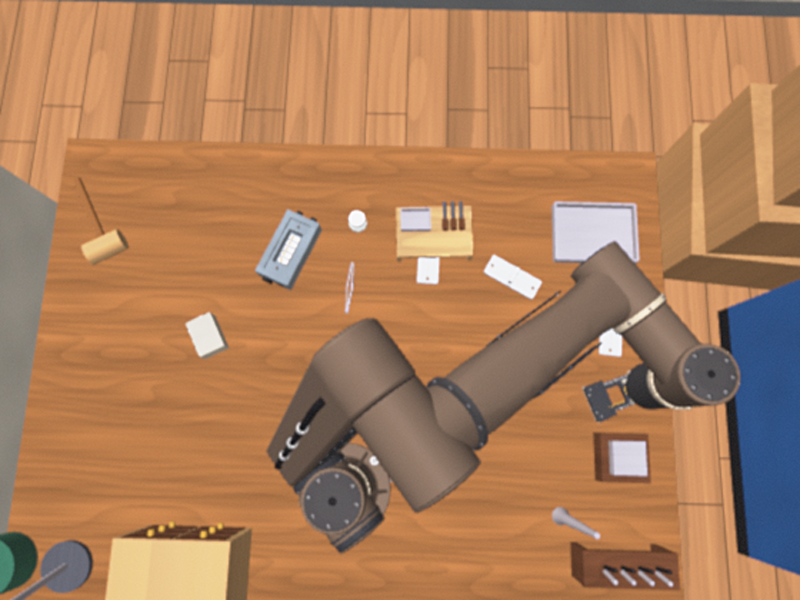

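View pics/scene0.png

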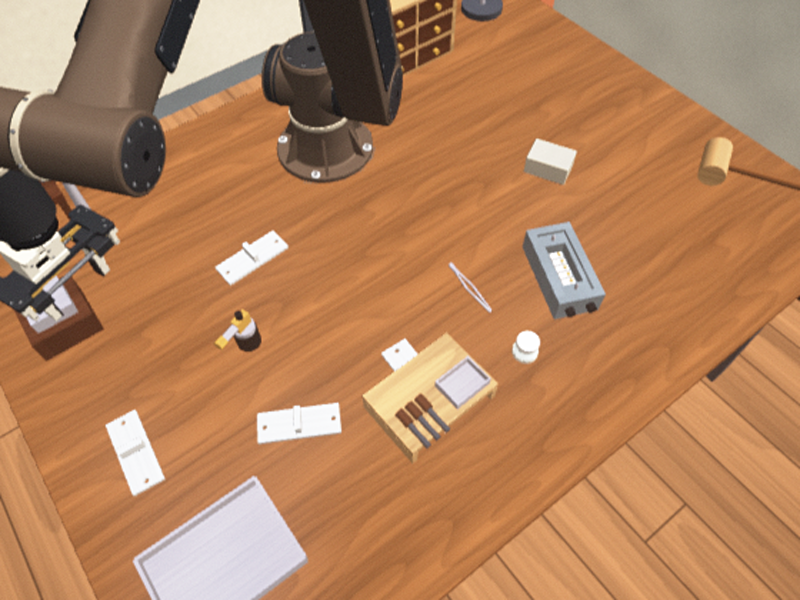

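```bash
cat > h.py <<'E'
import numpy as np,cv2
from plant import bot
def proj(n,P):
    c=bot.get_calibration(n);P=np.atleast_2d(P);p=P@c['view'][:3,:3].T+c['view'][:3,3]
    return np.c_[c['cx']+c['fx']*p[:,0]/-p[:,2],c['cy']-c['fy']*p[:,1]/-p[:,2]]
def unproj(n,uv,z):
    c=bot.get_calibration(n);R=c['view'][:3,:3];t=c['view'][:3,3]
    o=-R.T@t;u,v=np.atleast_2d(uv).T
    d=np.c_[(u-c['cx'])/c['fx'],-(v-c['cy'])/c['fy'],-np.ones(len(u))]@R
    return o+d*((z-o[2])/d[:,2])[:,None]
def tile(n,im,c,s,w=400,h=300):
    x0=int(c[0]-w/s/2);y0=int(c[1]-h/s/2)
    t=cv2.resize(im[y0:y0+h//s,x0:x0+w//s,::-1],(w,h),interpolation=cv2.INTER_CUBIC)
    return t,(x0,y0)
E
python3 - <<'E'
from h import *
T=bot.camera("top");S=bot.camera("scene");cv2.imwrite("top.png",T[:,:,::-1]);cv2.imwrite("scene.png",S[:,:,::-1])
ts=[tile("t",T,(300,180),5),tile("t",T,(202,174),4),tile("s",S,(290,262),5),tile("s",S,(394,189),4)]
print([t[1] for t in ts])
cv2.imwrite("pics/m.png",np.vstack([np.hstack([ts[0][0],ts[1][0]]),np.hstack([ts[2][0],ts[3][0]])]))
E
```

```text
[(260, 150), (152, 136), (250, 232), (344, 151)]
```

View pics/m.png

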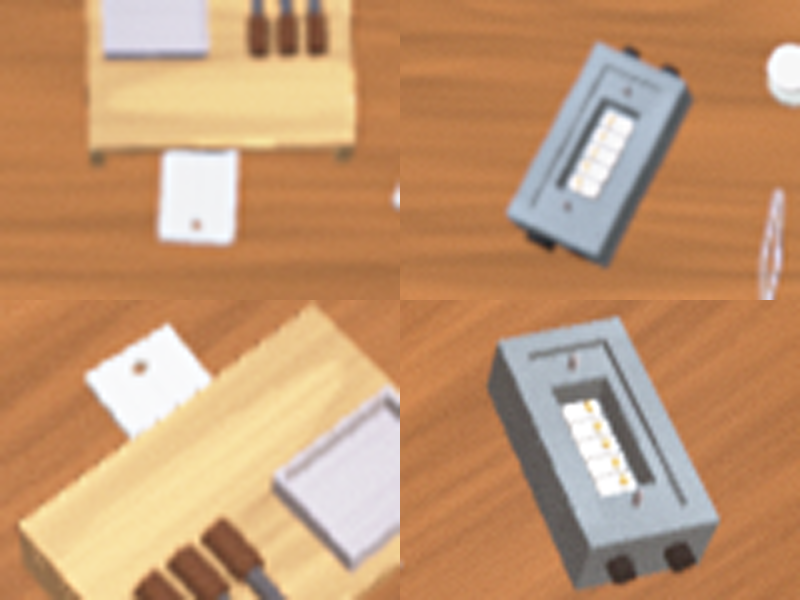

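```bash
cat >> h.py <<'E'
from scipy.optimize import minimize
def boxpts(sx,sy,z0,z1,p,off=(0,0)):
    x,y,a=p;c,s=np.cos(a),np.sin(a)
    return np.array([[x+c*u-s*v,y+s*u+c*v,z] for u in(off[0]-sx/2,off[0]+sx/2) for v in(off[1]-sy/2,off[1]+sy/2) for z in(z0,z1)])
def soft(im):
    im=im.astype(float);return np.clip(1-(im[:,:,0]-im[:,:,2])/110,0,1)
def render(n,boxes,p,roi,k=8):
    x0,y0,x1,y1=roi;m=np.zeros(((y1-y0)*k,(x1-x0)*k),np.uint8)
    for b in boxes:
        uv=(proj(n,boxpts(*b[:4],p))+.5-[x0,y0])*k-.5   # pixel centres at integers
        h=cv2.convexHull(np.round(uv*16).astype(np.int32))
        cv2.fillConvexPoly(m,h,255,shift=4)
    return cv2.resize(m,(x1-x0,y1-y0),interpolation=cv2.INTER_AREA)/255.
def fit(views,boxes,p0):
    "views: list of (name,softmask,roi,weight image)"
    def cost(q):
        p=[q[0],q[1],q[2]/50];return sum((w*(render(n,boxes,p,r)-m)**2).sum() for n,m,r,w in views)
    q0=np.array([p0[0],p0[1],p0[2]*50]);
    for d in(8,2):
        r=minimize(cost,q0,method='Nelder-Mead',options=dict(initial_simplex=np.vstack([q0,q0+d*np.eye(3)]),xatol=.02,fatol=1e-3));q0=r.x
    return np.array([q0[0],q0[1],q0[2]/50]),r.fun
def view(n,im,p,ext,ignore=None):
    c=proj(n,[[p[0],p[1],20]])[0].astype(int);r=(c[0]-ext,c[1]-ext,c[0]+ext,c[1]+ext)
    m=soft(im)[r[1]:r[3],r[0]:r[2]];w=np.ones_like(m)
    if ignore is not None:w=1-cv2.dilate(ignore.astype(np.uint8),np.ones((3,3)))[r[1]:r[3],r[0]:r[2]].astype(float)
    return n,m,r,w
E
python3 - <<'E'
from h import *
im={n:cv2.imread(n+".png")[:,:,::-1] for n in("top","scene")}
B=unproj("top",np.array([[152,136],]*2)+np.array([[228,90],[167,205]])/4,66)
B=unproj("top",np.array([[628-400,90],[567-400,205]])/4+[152,136],66);print("pins",B,np.linalg.norm(B[0]-B[1]))
Bs=unproj("scene",np.array([[572-400,362-300],[637-400,497-300]])/4+[344,151],60);print(Bs,np.linalg.norm(Bs[0]-Bs[1]))
f=unproj("top",np.array([[88,147],[355,147]])/5+[260,150],45);print("shelf",f)
c=unproj("top",np.array([[159,242],[236,245],[162,152],[240,150],[196,225]])/5+[260,150],8);print("cover",c)
c2=unproj("scene",np.array([[87,377-300],[168,23],[140,67]])/5+[250,232],8);print(c2)
p0=[*B[:,:2].mean(0),np.arctan2(*(B[0]-B[1])[[1,0]])]
vs=[view(n,im[n],p0,38 if n=="top" else 42,im[n].max(2)<75) for n in im]
for s in([0],[1],[0,1]):print(fit([vs[i] for i in s],[(190,96,0,58)],p0))
# cover
h0=c[4];d=np.arctan2(*((c[2]+c[3]-c[0]-c[1])[[1,0]]))
p0=[h0[0]+63*np.cos(d),h0[1]+63*np.sin(d),d];print(p0)
X=np.full
vs=[]
for n in im:
    # ignore everything whose bench point lies within/behind shelf front zone
    g=np.mgrid[0:420,0:560];uv=np.c_[g[1].ravel(),g[0].ravel()]
    w=unproj(n,uv,8)[:,0].reshape(420,560);vmax=c[:2,0].mean()+ (45 if n=="top" else 35)
    vs.append(view(n,im[n],[h0[0]-10,h0[1]],20,w>vmax))
for s in([0],[1],[0,1]):print(fit([vs[i] for i in s],[(150,56,0,8)],p0))
E
```

```text
pins [[679.20301867 147.91292138  66.        ]
 [563.740584   198.51210927  66.        ]] 126.06288761807501
[[570.93035942 200.83470829  60.        ]
 [685.76226411 151.29460788  60.        ]] 125.06233598962791
shelf [[ 608.80315085 -117.05273185   45.        ]
 [ 614.05038759 -322.17300624   45.        ]]
cover [[ 544.15137867 -173.79473848    8.        ]
 [ 543.28845134 -233.78509226    8.        ]
 [ 617.01864378 -174.60358097    8.        ]
 [ 620.22018975 -235.87294782    8.        ]
 [ 558.5438644  -202.36594084    8.        ]]
[[ 550.93045542 -227.32624916    8.        ]
 [ 550.88583393 -170.60944586    8.        ]
 [ 563.77013034 -200.11134207    8.        ]]
(array([ 6.27406864e+02,  1.78337262e+02, -4.04212880e-01]), np.float64(16.53561773761522))
(array([ 6.25429915e+02,  1.79476488e+02, -4.12202623e-01]), np.float64(19.194571032755995))
(array([ 6.25837709e+02,  1.79053316e+02, -4.11358455e-01]), np.float64(41.1138272311031))
[np.float64(621.5320889529875), np.float64(-203.58395874092517), np.float64(-0.01933482207865512)]
(array([ 6.22829789e+02, -2.01896910e+02, -6.19084885e-03]), np.float64(4.572328506836214))
(array([ 6.22735517e+02, -2.01828143e+02, -3.25321256e-02]), np.float64(2.6253187744065376))
(array([ 6.22861015e+02, -2.02625435e+02, -3.57861822e-02]), np.float64(8.09600106125743))
```

```bash
cat >> h.py <<'E'
from scipy.spatial.transform import Rotation as Rn
def down(a):
    "tool down, closing line (tool y) along world angle a; returns half-turn variant nearest in joint 6"
    best=None
    y=np.array([np.cos(a),np.sin(a),0]);z=np.array([0,0,-1.])
    return [Rn.from_matrix(np.c_[np.cross(s*y,z),s*y,z]).as_quat() for s in(1,-1)]
def pick_ori(a,P):
    r=[]
    for q in down(a):
        j=bot.solve_ik(P,q)
        if j is not None and abs(j[5])<2.9:r.append((abs(j[5]),list(q)))
    return min(r)[1]
def st(m=''):
    s=bot.read_state();print(m,round(s['t'],2),s['tcp_pos'].round(1),'F',s['contact_force'].round(1),'w',round(s['width'],1),'ff',round(s['finger_force'],1));return s
E
python3 - <<'E'
from h import *
print("torch",unproj("scene",[[248*.7,345*.7]],0),"tw",unproj("top",[[351*.7,263*.7],[347*.7,312*.7]],3),"jar",unproj("top",[[250,154]],50),"other",unproj("top",[[485*.7,262*.7],[541*.7,290*.7]],8),"plate2",unproj("scene",[[217*.7,270*.7],[288*.7,243*.7]],8))
a=-0.027;p=np.array([622.8,-202.,0]);e=p-58*np.array([np.cos(a),np.sin(a),0]);print(e)
q=pick_ori(a+np.pi/2,[e[0],e[1],150])
bot.move_ptp([e[0],e[1],120],q);st('above')
bot.line_to([e[0],e[1],15],150);st()
bot.line_to([e[0],e[1],3.5],30);st('low')
bot.move_gripper(50,25);st('grip')
E
```

```text
torch [[ 371.03641058 -424.86947892    0.        ]] tw [[598.64365739   8.7722052    3.        ]
 [460.88425353  13.57603144   3.        ]] jar [[707.03641862  -7.13590748  50.        ]] other [[ 609.52245394 -359.59244194    8.        ]
 [ 534.44096073 -511.57842553    8.        ]] plate2 [[ 176.7870694  -387.37650532    8.        ]
 [ 206.72153295 -229.13211761    8.        ]]
[ 564.82113972 -200.43419026    0.        ]
above 2.16 [ 564.8 -201.   120.2] F [0.3 0.7 0.2] w 87.7 ff 0.0
 3.01 [ 565.4 -200.7   15.7] F [-0.5  0.7  0. ] w 87.6 ff 0.0
low 3.54 [ 564.7 -200.4    3.4] F [-0.6 -0.3  0.5] w 87.6 ff 0.0
grip 4.17 [ 564.8 -200.5    3.5] F [-1.   0.2  0.5] w 55.4 ff 25.0
```

```bash
python3 - <<'E'
from h import *
a=-0.027;d=np.array([np.cos(a),np.sin(a),0])
t=np.array(bot.read_state()['tcp_pos']);t[2]=3.8
bot.line_to(list(t-118*d),60);s=st('pulled')
bot.move_gripper(80);st('open')
t=np.array(s['tcp_pos']);bot.line_to([t[0],t[1],120],150)
bot.move_joints([-0.905,0.359,0.012,0,-1.224,-0.288]);bot.pause(.3)
T=bot.camera("top");S=bot.camera("scene");cv2.imwrite("top1.png",T[:,:,::-1]);cv2.imwrite("scene1.png",S[:,:,::-1]);st()
c=t-118*d*0+58*d
im=dict(top=T,scene=S);BX=[(150,56,0,8),(12,44,8,34)]
g=np.mgrid[0:420,0:560];uv=np.c_[g[1].ravel(),g[0].ravel()]
p0=[c[0],c[1],a];print(p0)
vs=[view(n,im[n],p0,27,(unproj(n,uv,8)[:,0]>c[0]+88).reshape(420,560)) for n in im]
for k in([0],[1],[0,1]):print(fit([vs[i] for i in k],BX,p0))
tl=[tile(n,im[n],proj(n,[[c[0],c[1],8]])[0],5) for n in im];print([x[1] for x in tl])
cv2.imwrite("pics/p.png",np.hstack([x[0] for x in tl]))
E
```

```text
pulled 6.29 [ 446.9 -197.3    3.7] F [ 0.9 -0.2 -0.7] w 55.5 ff 25.0
open 6.95 [ 446.9 -197.3    3.8] F [ 0.8 -0.  -0.1] w 79.9 ff 0.0
 10.04 [ 249.3 -627.3  226.4] F [-0.2  0.6 -0.4] w 79.9 ff 0.0
[np.float64(504.91158513845744), np.float64(-198.85360748932297), -0.027]
(array([ 5.06062671e+02, -1.99513408e+02, -4.43666497e-02]), np.float64(18.777092186412727))
(array([ 5.05701357e+02, -1.98503321e+02, -4.60971221e-02]), np.float64(8.750610000603709))
(array([ 5.06072558e+02, -1.98776760e+02, -4.68449880e-02]), np.float64(29.942290981536026))
[(258, 178), (225, 200)]
```

View pics/p.png

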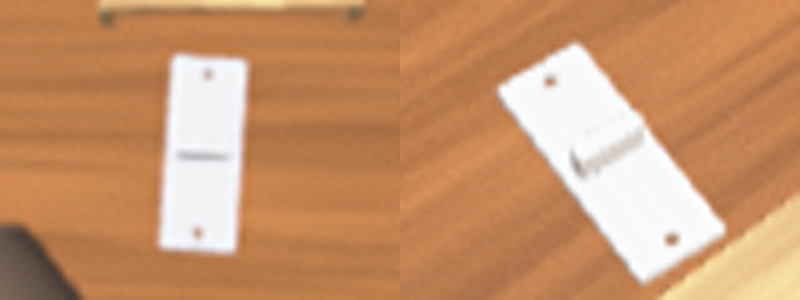

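```bash
python3 - <<'E'
from h import *
a=-0.040;P=[506,-198.2]
q=pick_ori(a,[*P,100]);print(bot.solve_ik([*P,100],q)[5])
bot.move_gripper(45)
bot.move_ptp([*P,130],q);bot.line_to([*P,45],150);bot.line_to([*P,13],50);st('low')
bot.move_gripper(8,15);st('grip');bot.move_gripper(8,40);st('grip')
bot.line_to([*P,40],60);bot.line_to([*P,200],200);s=st('up')
b=-0.405;q2=pick_ori(b,[626,179,200]);print(q,q2,bot.solve_ik([626,179,200],q2)[5])
bot.move_ptp([626,179,200],q2);bot.line_to([626,179,97],100);bot.pause(.3);s=st('hover')
M=Rn.from_quat(s['eef_rot']).as_matrix();print('yaw',np.arctan2(M[1,1],M[0,1]),M[:,2])
T=bot.camera("top");S=bot.camera("scene");cv2.imwrite("top2.png",T[:,:,::-1]);cv2.imwrite("scene2.png",S[:,:,::-1])
im=dict(top=T,scene=S)
cv2.imwrite("pics/hov.png",np.hstack([tile(n,im[n],proj(n,[[626,179,85]])[0],4)[0] for n in im]))
E
```

```text
-0.027382622407221113
low 14.19 [ 506.1 -198.2   13. ] F [0.5 0.4 0.3] w 45.2 ff 0.0
grip 14.83 [ 505.9 -198.2   13.1] F [-0.7  0.3  2.6] w 11.2 ff 15.0
grip 15.05 [ 505.9 -198.2   13.1] F [-0.   0.7  3.9] w 11.9 ff 40.0
up 16.6 [ 505.1 -198.   198.6] F [ 0.1 -0.8 -1.8] w 11.6 ff 40.0
[np.float64(-0.6928241717107472), np.float64(0.721106557377838), np.float64(0.0), np.float64(0.0)] [np.float64(-0.550445837312455), np.float64(0.8348708763547751), np.float64(0.0), np.float64(0.0)] -0.9825301144417491
hover 19.55 [626.2 179.1  97.4] F [-0.  -0.6 -1.3] w 11.9 ff 40.0
yaw 2.7366118711555165 [ 6.01208669e-04  3.90056154e-04 -9.99999743e-01]
```

View pics/hov.png

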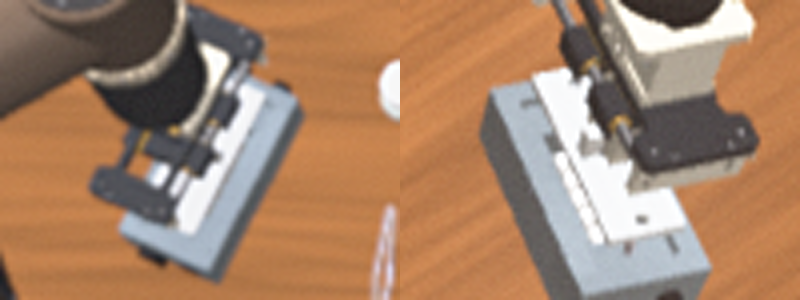

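```bash
cat >> h.py <<'E'
def overlay(im,n,c,s,w,h,pts):
    x0=int(c[0]-w/s/2);y0=int(c[1]-h/s/2)
    t=cv2.resize(im[y0:y0+h//s,x0:x0+w//s,::-1],(h and w//s*s,h//s*s),interpolation=cv2.INTER_CUBIC).copy()
    for P,col,closed in pts:
        uv=(proj(n,P)-[x0,y0]+.5)*s-.5
        cv2.polylines(t,[np.round(uv*16).astype(np.int32)],closed,col,1,cv2.LINE_AA,shift=4)
    return t
def rect(sx,sy,z,p,off=0):
    x,y,a=p;R=np.array([[np.cos(a),-np.sin(a)],[np.sin(a),np.cos(a)]])
    q=np.array([[-sx,-sy],[sx,-sy],[sx,sy],[-sx,sy]])/2+[off,0]
    return np.c_[q@R.T+[x,y],np.full(4,z)]
def circ(r,z,p,off):
    t=np.linspace(0,2*np.pi,24,endpoint=False);x,y,a=p
    return np.c_[x+off*np.cos(a)+r*np.cos(t),y+off*np.sin(a)+r*np.sin(t),np.full(24,z)]
E
python3 - <<'E'
from h import *
c=(626.2,179.1,2.7366-np.pi);b=(625.8,179.0,-.411);zc=84.3
pts=[(rect(150,56,zc+8,c),(0,0,255),True),(rect(190,96,58,b),(0,255,0),True),(rect(156,62,58,b),(0,255,255),True)]
for o in(-63,63):pts+=[(circ(5,zc+8,c,o),(0,0,255),True),(circ(3.5,50,b,o),(255,255,0),True),(circ(1.5,66,b,o),(255,0,255),True)]
o=[]
for n,d in(("top",(0,0)),("scene",(0,0))):
    im=cv2.imread(n+"2.png")[:,:,::-1];cc=proj(n,[[626,179,60]])[0]+d
    o.append(overlay(im,n,cc,7,399,600,pts)[:595])
cv2.imwrite("pics/ov.png",np.hstack(o))
E
```

```text
(no output)
```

View pics/ov.png

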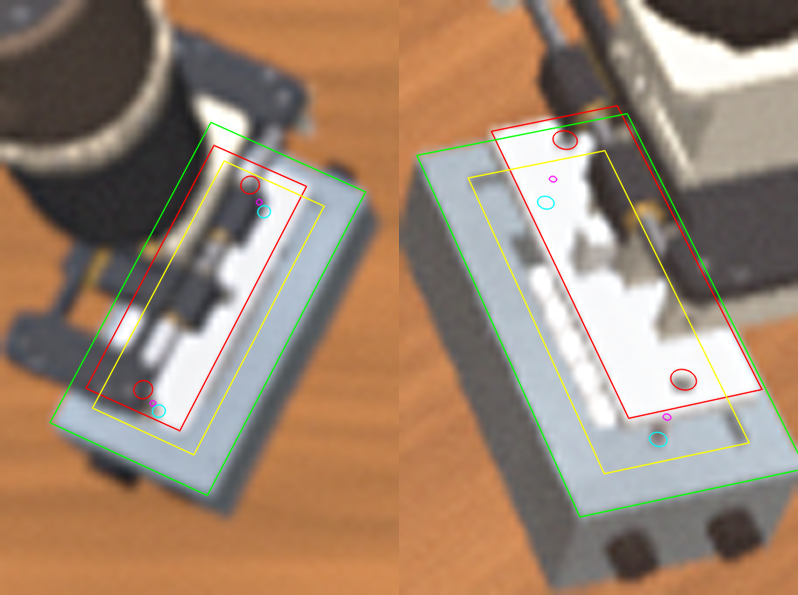

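```bash
python3 - <<'E'
from h import *
b=(625.8,179.0,-.411)
pts=[(rect(190,96,58,b),(0,255,0),True),(rect(156,62,58,b),(0,255,255),True),(rect(100,44,50,b),(0,0,255),True)]
for o in(-63,63):pts+=[(circ(3.5,50,b,o),(255,255,0),True),(circ(1.5,66,b,o),(255,0,255),True)]
o=[]
for n in("top","scene"):
    im=np.mean([cv2.imread(n+k+".png")[:,:,::-1].astype(float) for k in("","1")],0).astype(np.uint8);cc=proj(n,[[626,179,50]])[0]
    t=overlay(im,n,cc,8,400,600,pts);o.append(t)
cv2.imwrite("pics/ov2.png",np.hstack(o))
E
```

```text
(no output)
```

View pics/ov2.png

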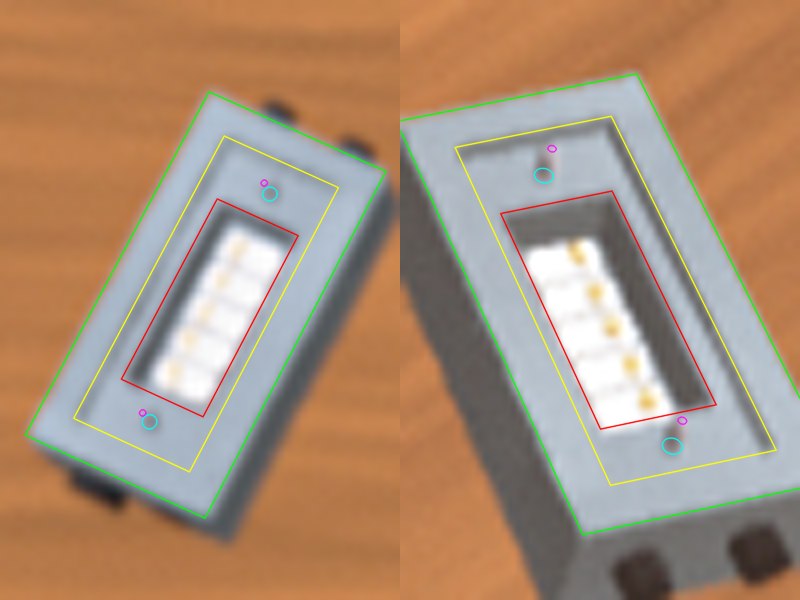

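```bash
python3 - <<'E'
from h import *
q2=[q for q in down(-0.411) if q[1]>0][0] if True else 0
s=bot.read_state()
q2=max(down(-0.411),key=lambda q:abs(np.dot(q,s['eef_rot'])))
p=np.array([625.8,179.0,84.]);bot.line_to(list(p),40,list(q2));bot.pause(.4)
s=st('above');f0=s['contact_force'];m0=s['moment']
for z in np.arange(80,61.9,-1.5):
    p[2]=z;bot.line_to(list(p),15);bot.pause(.1);s=bot.read_state();f=s['contact_force']-f0
    print(round(s['t'],1),s['tcp_pos'].round(1),f.round(1),(s['moment']-m0).round(2))
    if abs(f[2])>10 or np.hypot(*f[:2])>12:break
E
```

```text
above 20.52 [625.9 179.   84.2] F [-0.6 -0.  -1.4] w 11.4 ff 40.0
21.0 [625.8 179.   80. ] [ 0.6  0.1 -0.4] [ 0.02 -0.05  0.  ]
21.4 [625.8 179.   78.5] [ 0.4  0.5 -0.2] [ 0.01 -0.04  0.02]
21.7 [625.8 179.   77. ] [ 0.4 -0.7 -0.5] [-0.03  0.01 -0.02]
22.1 [625.8 179.   75.5] [-0.   1.2  0.1] [ 0.01 -0.01  0.02]
22.4 [625.8 179.   74. ] [ 0.4 -1.4 -0. ] [ 0.03 -0.01 -0.  ]
22.8 [625.8 179.   72.5] [ 0.8 -0.3 -0.5] [ 0.02 -0.01  0.08]
23.1 [625.8 179.   71. ] [ 0.6 -0.6 -0.7] [ 0.02 -0.01  0.03]
23.5 [625.8 179.   69.5] [ 0.9 -0.3 -0.7] [ 0.05 -0.02 -0.01]
23.8 [625.8 179.   68. ] [ 1.  -0.8 -1.1] [ 0.04  0.   -0.  ]
24.2 [625.8 179.   66.5] [-0.4  0.3 -0.1] [-0.02 -0.02  0.01]
24.5 [625.8 179.   65. ] [ 0.7 -0.1  0.7] [ 0.01 -0.05  0.05]
24.9 [625.8 179.   63.5] [ 1.2  0.9 -0.1] [ 0.09  0.02 -0.02]
25.2 [626.  179.1  63.1] [-1.7 -0.2  6.9] [-0.07  1.13 -0.02]
```

```bash
python3 - <<'E'
from h import *
s=bot.read_state();t=s['tcp_pos'];bot.line_to([t[0],t[1],63.0],10);st()
bot.move_gripper(32);st('open')
bot.line_to([t[0],t[1],130],60);bot.line_to([t[0],t[1],220],150)
bot.move_joints([-0.905,0.359,0.012,0,-1.224,-0.288]);bot.pause(.3);st()
c=(625.8,179,-.411)
pts=[(rect(150,56,58,c),(0,0,255),True),(rect(190,96,58,c),(0,255,0),True)]
o=[]
for n in("top","scene"):
    o.append(overlay(bot.camera(n),n,proj(n,[[626,179,50]])[0],8,400,600,pts))
cv2.imwrite("pics/fin.png",np.hstack(o))
E
```

```text
25.49 [626.1 179.1  63.2] F [-0.4  0.4  0.9] w 11.7 ff 40.0
open 26.09 [626.  179.1  63. ] F [-0.9  0.1  0.1] w 31.8 ff 0.0
 31.52 [ 249.2 -627.4  226.4] F [ 0.3 -0.2  1.2] w 32.3 ff 0.0
```

View pics/fin.png

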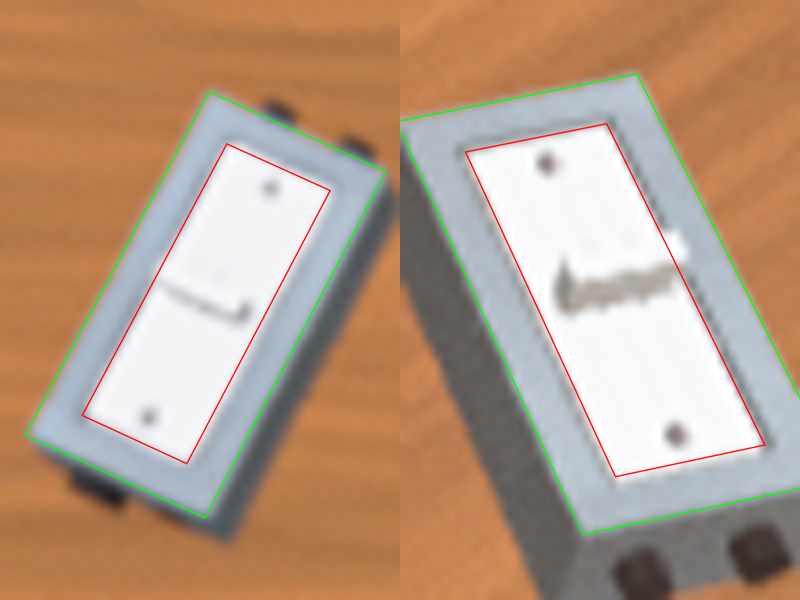

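The picture shows the cover lying in the recess. Its outline matches the flush (z = 58) prediction in both views, and the pins show through both holes: top view at (270,188) and (150,416), scene view at (546,163) and (676,435).

```bash
python3 -c "
from plant import bot
print(bot.close_job())"
```

```text
the job is handed in; nothing more can be done
None
```

The cover was drawn clear of the shelf, let go on the bench, picked up again by its bar and lowered onto both pins; it sits flush in the recess, and the job was handed in at about 32 s of the 58 s allowed.

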